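Load the feed roller into the V-block fixture and clamp it

ROBOT

A 7-joint arm with a two-finger parallel gripper is mounted at the origin on the work surface. World frame = base frame: x ahead of the robot, y to its left, z up, the work surface at z = 0. Lengths are in m, angles in rad, forces in N, time in s.
With the tool pointing down it reaches from about 0.425 to 0.875 m from the base axis. Payload 4.7 kg.
Tool frame: the origin (TCP) lies where the fingers leave the gripper's body, on its centre line; the fingertips stand 70 mm ahead of it and the grasp point (between the pads) lies 51 mm ahead of it; z points along the fingers, y is the line along which they close (so a half turn about z gives the same grasp; the last joint's range is limited). The gripper opens to 87 mm and grips with 3 to 60 N. Pads are 19 mm wide; open, the fingers measure 117 mm over their backs; the gripper's body (75 mm by 190 mm) begins 51 mm behind the grasp point.
Start: joints at [1.328, 0.321, -0.07, 1.45, 0.023, 1.371, -0.057], TCP at [0.165, -0.629, 0.292] pointing down, gripper open.
Joint ranges: [-2.86, 2.86], [-0.3, 2.09], [-1.38, 1.24], [0.06, 2.45], [-1.56, 4.7], [0.09, 2.05], [-2.69, 2.69]. Speed limits (rad/s): [2.57, 2.57, 3.14, 3.14, 3.14, 3.14, 3.14].

INTERFACE

Orientations are given as a rotation vector (axis times angle).
In Python, from bench import get_state, get_image, get_calibration, close_job gives the robot as it stands.
- The arm moves only by the tool send_rows, never from a script. Its argument "rows" is a list of rows, each an object of numbers: "hand": the finger opening in mm, from 0 to 87; "x", "y", "z": the shift along the world's x, y, z in mm; "roll": the turn about the world's z in degrees. A call has 1 to 10 rows; each row shifts and turns the commanded pose from where the row before left it; what a row does not reach is not made up. A row lasts 1/10 s, in which the tool goes at most 50 mm and 8.59 degrees, less where a joint would pass 70% of its speed; a pose out of reach is approached as far as the arm can. A call is refused whole if a number of a shift passes 50 or a number of a turn 8.59, either way. A call with a gripper value outside its range is refused whole. The fingers move at their own pace and stop on an object; "force" is the grip in N (left out, the last holds). Time passes only in rows, so rows that do not move let the fingers close. It gives the time, the measured TCP pose, the force, the opening and the grip force at its end, in the units of the state.
- get_state(): the state, without advancing time (a new reading comes with each control period).
- get_image(name): name is "scene" or "top"; returns the picture (480x640x3 uint8, blue, green, red); there is no depth.
- get_calibration(name): a dict with "mtx" (3x3 intrinsics, pixels), "world_from_camera" (4x4, takes a point from camera to world coordinates). Camera axes: x right, y down, z forward; pixel columns grow to the right and rows downward; lengths in m; the calibration is good to about 2 mm. A picture is of the moment at which its call begins. get_calibration takes no time and is no camera call.
- close_job(): hands the job in; it is judged then, once.
The state is a dict: "time": time; "joint_positions": joint angles; "qd": joint speeds; "joint_torque": joint torques, N m; "position": TCP position; "tool_rot": TCP orientation; "ft_force": force on the tool from outside, world axes, zero at the start; "torque": the same for the moment, N m; "grip_width": opening from 0.0 (shut) to 1.0 (fully open); "grip_force": force on a finger pad.
Only numpy, scipy, OpenCV 4.12 (cv2) and the standard library are available. Lean on these libraries where they do the work, as an engineer would, in place of code of your own. Each camera call takes 0.05 s, during which the arm holds its last target. There are 200 camera calls.

TASK

Take the blue feed roller from its rest, lower it gently into the pair of V-blocks clear of the end stop, and let go of it so that it centres itself. Then slide it along the V-blocks until its end has pushed in the sprung brass nose of the end stop and bears firmly on it, without ramming it, and press the red clamp arm down firmly, but not with force, onto the roller by its black handle. Leave the orange roller and everything else where it is.

Things in the scene. Friction and masses are not known exactly. Their poses are not given: they have to be found in the camera images.
- blue_roller: Roller to load: solid cylinder 36 mm in diameter, 170 mm long, about 0.4 kg, bare aluminium ends, blue sleeve on the middle 110 mm. Origin at its centre (mid-length, on its axis); its x axis runs along the roller. Starts in one of the two berths of the rest, its axis 41.5 mm above the table.
- orange_roller: The same roller with an orange sleeve, in the other berth, parallel, 100 mm away axis to axis. Must stay there. Origin as for the blue one.
- rest: Grey roller rest, fixed: plate 160 x 180 x 8 mm with black saddles, origin under its centre. Berths at y = -50 and +50 mm, rollers lie along its x axis. The saddles stand 54 to 70 mm either side of a roller's middle, 33 mm above the table; between them the middle of the roller is free for fingers from above.
- fixture: Clamping fixture, fixed to the table: dark steel plate 330 x 110 x 12 mm with two steel V-blocks, end stop and clamp. Origin on the table, midway between the V-blocks; z up, x along the V groove towards the stop and clamp hinge. The plate spans x -135 to +195 mm, y -55 to +55 mm. At x below -62 mm nothing stands on the plate: room for fingers to push the roller's free end.
- vblocks: The two V-blocks, origin and axes as the fixture's. Each 20 mm thick, centred at x = -52 and +52 mm (84 mm free between for fingers), 72 mm wide, top 44 mm above the table. Groove: 90 degree V along y = 0, 48 mm wide at the top, bottom 20 mm above the table. Seated roller: axis 45.5, top 63.5 mm above the table, overhanging both blocks, slides against 2 to 6 N of friction.
- stop: End stop: yellow bracket fixed on the plate, 44 mm wide, top 59 mm above the table, face at x = +114 mm; origin and axes as the fixture's. A set screw in it carries a round brass nose 20 mm across, in the roller's axis line, facing -x. How far the nose stands out is not measured, it must be felt for.
- stop_ref (a point): Point on the roller's axis line, 45.5 mm above the table, at the fixture's x = +91 mm; axes as the fixture's. The nose's face, pushed in, is within 12 mm of it either way; free, it stands 4 mm nearer to the V-blocks. Its light spring gives way at under 1 N, then it is solid; over 20 N would damage it. A roller bearing on it has its centre 85 mm short of the face.
- clamp_arm (a joint): Angle of the red clamp arm (rad): 0 = level, pad just resting on a seated roller; 0.8 to 1.1 at the start, handle end raised. Hinge axis along the fixture's y, at its x = +165 mm, 77 mm above the table; the arm (18 mm wide) points to the fixture's -x. It is balanced, turns against a friction of 0.2 N m and stays where it is left.
- clamp_pad (a point): Centre of the underside of the rubber pad (20 mm across) under the clamp arm, 113 mm from the hinge; with the clamp level it is above the V-block at x = +52 mm.
- clamp_handle (a point): Middle of the black cross handle on the arm's end: a bar 16 mm in diameter, 60 mm long, along the fixture's y. With the arm at angle a it is at fixture x = 165 - 140 cos a + 4 sin a, height 77 + 140 sin a + 4 cos a (mm). Closed fingers can push it down from above.
- spool: Bystander: empty grey tape spool, 84 mm across, 26 mm high. Origin under its centre.
- bottle: Bystander: amber bottle, 48 mm across, 110 mm high. Origin under its centre.
- jar: Bystander: white jar, 56 mm across, 60 mm high. Origin under its centre.
- screwdriver: Bystander: screwdriver lying flat. Origin under its middle.
- lens_barrel: Bystander: black lens barrel standing upright, 40 mm across, 67 mm high. Origin under its centre.
There are look-alikes about, which are no part of the job. What is shaped like the blue_roller but green or pink is not meant.

How it is judged:
By the outcome, as a careful person would: the job done as asked, in the order asked, and still so for the second after the job is handed in, with the robot touching nothing.
It also fails if it takes over 72 s, if anything falls off the work surface, if the arm or the gripper's body presses on something with over 40 N, if the wrist force passes 120 N, or if a joint passes its speed limit or range.

## Working session

There is one attempt and no reset: what is moved stays moved. The work goes in short steps, Python scripts to look and compute and a tool call to move; the robot and the scene stay as the last step left them, time stands still between calls to the robot, and variables do not carry over. Pictures are saved under pics/ and viewed, at most 10 in all, crops included, and the job is handed in when it is done.

Besides the shell and the picture viewer there is one more tool, called after ">>>" by a JSON object that holds its "op" and its "data". send_rows: Moves the arm, as the interface text tells. Its arguments: {"type":"object","properties":{"rows":{"type":"array","items":{"type":"object","properties":{"hand":{"type":"number"},"x":{"type":"number"},"y":{"type":"number"},"z":{"type":"number"},"roll":{"type":"number"}}}},"force":{"type":"number"}},"required":["rows"]}

```bash
mkdir -p pics; python3 - <<'E'
from bench import *
import cv2
for n in("scene","top"):
    cv2.imwrite(f"pics/{n}0.png",get_image(n)); c=get_calibration(n); print(n,c["mtx"],c["world_from_camera"])
print(get_state())
E
```

```text
scene [[521.37005831   0.         327.89958886]
 [  0.         521.37005831 242.80100773]
 [  0.           0.           1.        ]] [[-0.13419097  0.62038931 -0.77272885  1.50858125]
 [ 0.99093984  0.07962732 -0.10815598  0.13619824]
 [-0.00556849 -0.78024137 -0.62545376  0.86064553]
 [ 0.          0.          0.          1.        ]]
top [[587.49710438   0.         326.82918444]
 [  0.         587.49710438 240.06613945]
 [  0.           0.           1.        ]] [[ 9.44408415e-03 -9.86037396e-01  1.66256015e-01  2.48063905e-01]
 [-9.99952553e-01 -9.70962818e-03 -7.84455481e-04 -1.62806718e-02]
 [ 2.38778652e-03 -1.66240718e-01 -9.86082310e-01  1.78285713e+00]
 [ 0.00000000e+00  0.00000000e+00  0.00000000e+00  1.00000000e+00]]
{'time': 0.1, 'joint_positions': array([ 1.3280906 ,  0.32172746, -0.07007303,  1.45156395,  0.02260133,
        1.37080052, -0.05689168]), 'qd': array([ 1.62954457e-03, -6.96376121e-04, -8.88259019e-04, -2.93394852e-03,
        1.33785115e-05,  4.58610666e-04, -4.94371511e-04]), 'joint_torque': array([-6.76635750e-05, -4.92572558e+01, -4.05791877e-01, -3.13399315e+01,
       -6.41853735e-02,  3.95839708e-02,  9.19056924e-05]), 'position': array([ 0.16495005, -0.62832742,  0.29127911]), 'tool_rot': array([-3.11405560e+00, -4.02106257e-01,  4.98287692e-04]), 'ft_force': array([ 0.76591989,  0.29302746, -0.57860304]), 'torque': array([-0.01344042,  0.0149967 , -0.02765326]), 'grip_force': 0.0, 'grip_width': 1.00162950851862}
```

View pics/scene0.png

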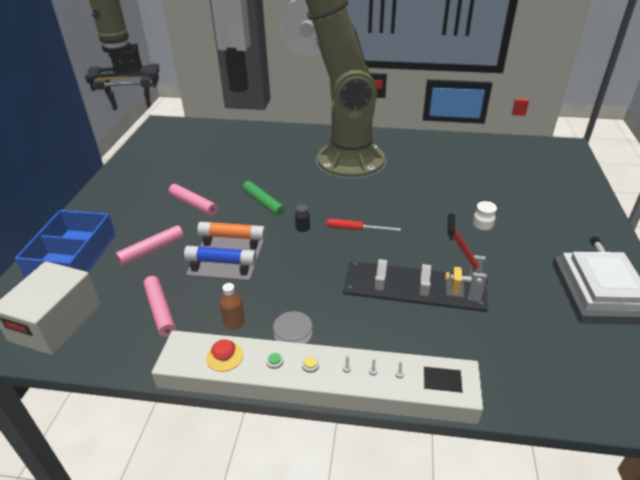

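View pics/top0.png

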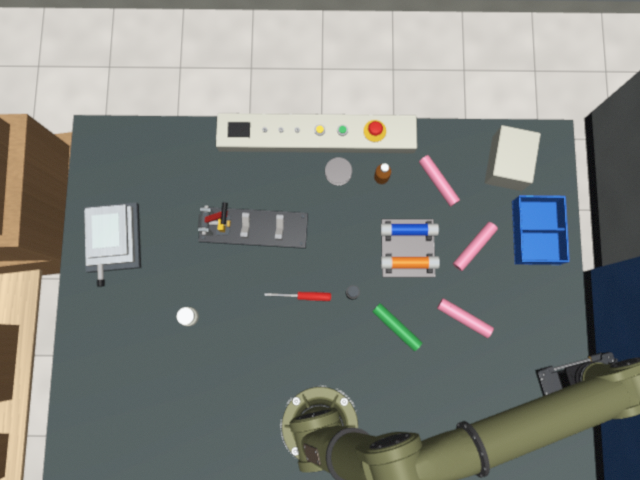

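The scene view has the blue roller at (225,256) and the fixture plate from (347,265) to (487,305). In the top view the roller is at (410,230), the V-blocks at (279,226) and (245,224), and the yellow stop at (222,225). The fixture's +x points along world +y. Next I'll measure both.

```bash
cat > h.py <<'E'
import numpy as np, cv2
from bench import *
def ray(n,u,v,z):
    c=get_calibration(n);T=c["world_from_camera"];d=T[:3,:3]@np.linalg.solve(c["mtx"],[u,v,1]);o=T[:3,3]
    return o+d*(z-o[2])/d[2]
def proj(n,p):
    c=get_calibration(n);T=np.linalg.inv(c["world_from_camera"]);q=c["mtx"]@(T[:3,:3]@p+T[:3,3]);return q[:2]/q[2]
def rect(im,lo,hi,box):
    x0,y0,x1,y1=box;h=cv2.cvtColor(im[y0:y1,x0:x1],cv2.COLOR_BGR2HSV)
    m=cv2.inRange(h,lo,hi);cs,_=cv2.findContours(m,cv2.RETR_EXTERNAL,cv2.CHAIN_APPROX_NONE)
    c=max(cs,key=cv2.contourArea);r=cv2.boxPoints(cv2.minAreaRect(c))+[x0,y0]
    M=cv2.moments(c);return r,np.array([M["m10"]/M["m00"]+x0,M["m01"]/M["m00"]+y0]),cv2.contourArea(c)
E
python3 - <<'E'
from h import *
np.set_printoptions(precision=4,suppress=True)
t=cv2.imread("pics/top0.png");s=cv2.imread("pics/scene0.png")
for nm,lo,hi in(("blue",(105,150,60),(130,255,255)),("orange",(5,150,80),(16,255,255))):
  for n,im,box in(("top",t,(375,210,445,280)),("scene",s,(180,210,275,275))):
    r,c,a=rect(im,lo,hi,box);print(nm,n,c,a,ray(n,*c,.0415+(.01 if n=="top" else .008)))
    for p in r: print("   ",p,ray(n,*p,.0415)[:2])
r,c,a=rect(t,(20,120,80),(35,255,255),(190,200,240,245));print("yellow",c,a,ray("top",*c,.059))
for nm,im,b in(("t",t,(190,195,320,255)),("s",s,(335,205,500,315))):
  x0,y0,x1,y1=b;cv2.imwrite(f"pics/fx{nm}.png",cv2.resize(im[y0:y1,x0:x1],None,fx=5 if nm=="t" else 4.5,fy=5 if nm=="t" else 4.5,interpolation=cv2.INTER_CUBIC))
a=cv2.imread("pics/fxt.png");b=cv2.imread("pics/fxs.png");b=cv2.resize(b,(450,300));a=cv2.resize(a,(650,300))
w=np.zeros((600,650,3),np.uint8);w[:300]=a;w[300:,:450]=b;cv2.imwrite("pics/fx.png",w)
E
```

```text
blue top [409.5726 229.0193] 345.5 [ 0.576  -0.2655  0.0515]
    [392. 224.] [ 0.5928 -0.214 ]
    [427. 224.] [ 0.5939 -0.3198]
    [427. 235.] [ 0.5601 -0.3192]
    [392. 235.] [ 0.5591 -0.2137]
blue scene [218.4709 254.4265] 458.0 [ 0.5849 -0.2612  0.0495]
    [196.5931 258.8828] [ 0.5988 -0.3128]
    [197.6276 246.469 ] [ 0.5524 -0.326 ]
    [240. 250.] [ 0.5524 -0.2173]
    [238.9655 262.4138] [ 0.5984 -0.2073]
orange top [410.0611 265.0085] 136.5 [ 0.4673 -0.2654  0.0515]
    [393. 263.] [ 0.4741 -0.216 ]
    [427. 263.] [ 0.4751 -0.3176]
    [427. 268.] [ 0.4601 -0.3173]
    [393. 268.] [ 0.4591 -0.2158]
orange scene [229.514  229.7002] 422.5 [ 0.4853 -0.2623  0.0495]
    [209.5846 234.8536] [ 0.5029 -0.311 ]
    [210.3495 222.2333] [ 0.4499 -0.3258]
    [250.0823 224.6414] [ 0.4469 -0.2187]
    [249.3175 237.2617] [ 0.4997 -0.2072]
yellow [220.6873 226.1924] 48.5 [0.5776 0.2997 0.059 ]
```

View pics/fx.png

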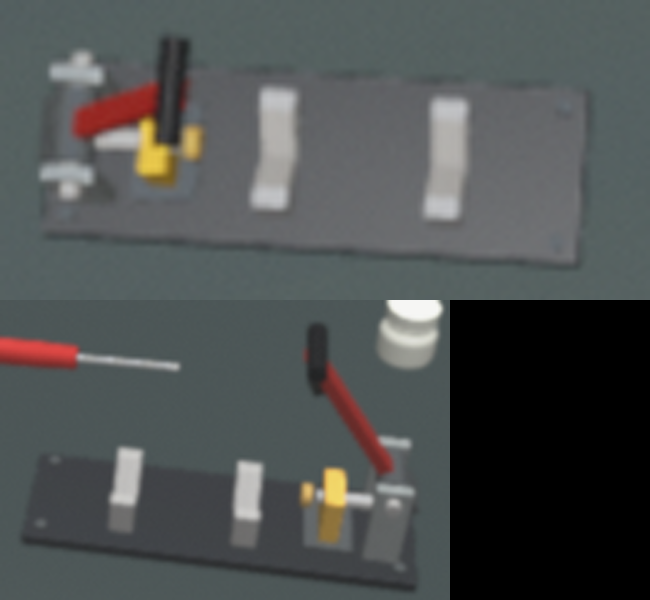

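The enlarged crops show the plate, both V-blocks (top view px ≈ (245,225) and (279,226.5)), the stop's nose facing the V-blocks, and the arm raised. The fixture is tilted about 3° in the picture. Next I'll refine with masks.

```bash
python3 - <<'E'
from h import *
np.set_printoptions(precision=4,suppress=True)
t=cv2.imread("pics/top0.png");s=cv2.imread("pics/scene0.png")
g=cv2.cvtColor(t,cv2.COLOR_BGR2HSV)
print("plate/table hsv",g[235,262],g[255,262],g[215,279])
# fixture plate by neutral hue (low saturation) upscaled
x0,y0,x1,y1=190,198,320,255
b=cv2.resize(t[y0:y1,x0:x1],None,fx=8,fy=8,interpolation=cv2.INTER_CUBIC)
bi=b.astype(int);d=bi[:,:,1]-bi[:,:,2]  # green minus red: table greenish
print("g-r table",d[-10,600],"plate",d[300,560])
m=(d<(d[-10,600]+d[300,560])/2).astype(np.uint8)*255
m=cv2.morphologyEx(m,cv2.MORPH_CLOSE,np.ones((25,25)));m=cv2.morphologyEx(m,cv2.MORPH_OPEN,np.ones((61,61)))
cs,_=cv2.findContours(m,0,1);c=max(cs,key=cv2.contourArea);r=cv2.boxPoints(cv2.minAreaRect(c))
f=lambda p:(np.array(p)+.5)/8-.5+[x0,y0]
for p in r: print("corner",f(p),ray("top",*f(p),.012)[:2])
R=np.array([ray("top",*f(p),.012)[:2] for p in r]);print("ctr",R.mean(0),[np.linalg.norm(R[i]-R[i-1]) for i in range(4)])
# v blocks
for n,im,boxes,k in(("top",t,((235,208,254,242),(270,210,288,244)),150),("scene",s,((372,255,392,295),(416,258,436,300)),130)):
  for (a,b_,c_,d_) in boxes:
    q=cv2.resize(im[b_:d_,a:c_],None,fx=8,fy=8,interpolation=cv2.INTER_CUBIC);mm=(q.min(2)>k).astype(np.uint8)
    cs,_=cv2.findContours(mm,0,1);cc=max(cs,key=cv2.contourArea);rr=cv2.boxPoints(cv2.minAreaRect(cc))
    F=lambda p:(np.array(p)+.5)/8-.5+[a,b_]
    W=np.array([ray(n,*F(p),.044)[:2] for p in rr]);print(n,"V",W.mean(0),W.tolist())
# blue roller axis/pca
for n,im,box in(("top",t,(375,210,445,245)),("scene",s,(180,240,275,275))):
    x0,y0,x1,y1=box;q=cv2.resize(im[y0:y1,x0:x1],None,fx=8,fy=8,interpolation=cv2.INTER_CUBIC)
    h=cv2.cvtColor(q,cv2.COLOR_BGR2HSV);mm=cv2.inRange(h,(105,120,50),(130,255,255));cs,_=cv2.findContours(mm,0,1);cc=max(cs,key=cv2.contourArea)
    rr=(cv2.boxPoints(cv2.minAreaRect(cc))+.5)/8-.5+[x0,y0]
    W=np.array([ray(n,*p,.0415)[:2] for p in rr]);print(n,"roller",W.mean(0),W.tolist())
E
```

```text
plate/table hsv [113   9 108] [87 29 98] [113   6 175]
g-r table 12 plate 2
corner [196.6286 241.7791] [0.5374 0.3798]
corner [198.8002 205.4816] [0.651  0.3784]
corner [307.9491 212.0119] [0.6337 0.0413]
corner [305.7774 248.3093] [0.5205 0.0463]
ctr [0.5857 0.2114] [np.float64(0.33399630362190363), np.float64(0.11355943380967445), np.float64(0.33751236696249337), np.float64(0.11331770719302331)]
top V [0.5871 0.2308] [[0.5516743694791917, 0.24411820314320268], [0.6243771686214393, 0.240174981861648], [0.6225269474685261, 0.2174841516880602], [0.5498485124487543, 0.221581091709425]]
top V [0.5821 0.1276] [[0.5463715304718647, 0.14023940365106707], [0.6192302487845641, 0.13656125511998252], [0.6177645455450284, 0.11485446035008273], [0.5449250588155622, 0.1186801899454232]]
scene V [0.5823 0.1326] [[0.6194980005498544, 0.11950168181524669], [0.5425784166155903, 0.12276820930469132], [0.5453678082842343, 0.14618825895595125], [0.62188380106435, 0.1418378584138002]]
scene V [0.5871 0.2357] [[0.6265055773946724, 0.22276880986759723], [0.5487743362355565, 0.22562781365295898], [0.5476238651015548, 0.24910514386256227], [0.625312094013759, 0.24512232551859187]]
top roller [ 0.5769 -0.2665] [[0.5950330505722454, -0.21231546624450878], [0.5975793371809343, -0.3206650560328521], [0.5588126375556248, -0.3204364552681996], [0.5562866508114936, -0.21248014755768]]
scene roller [ 0.577  -0.2652] [[0.6043393504454442, -0.3125445125754487], [0.5506494256051326, -0.32799077709431046], [0.5498323252639876, -0.21600311204028622], [0.6030914833710611, -0.2043668384103559]]
```

Estimated poses, in world coordinates:
- **Roller:** centre (0.577, -0.266), axis roughly along y.
- **Fixture:** origin (0.5846, 0.181), x axis (0.05, 0.9987).

I'll move above the roller, closing along x.

>>> {"op": "send_rows", "data": {"rows": [{"hand": 87, "x": 34, "y": 30, "z": 0, "roll": 7}, {"x": 34, "y": 30, "roll": 7}, {"x": 34, "y": 30, "roll": 7}, {"x": 34, "y": 30, "roll": 7}, {"x": 34, "y": 30, "roll": 7}, {"x": 34, "y": 30, "roll": 7}, {"x": 34, "y": 30, "roll": 7}, {"x": 34, "y": 30, "roll": 7}, {"x": 34, "y": 30, "roll": 7}, {"x": 34, "y": 30, "roll": 7}]}}

```text
schema error: expected keys hand, x, y, z, roll
```

```bash
cat >> h.py <<'E'
from scipy.spatial.transform import Rotation as R
def st():
    s=get_state();y=R.from_rotvec(s["tool_rot"]).as_matrix()[:,1]
    print("t%.2f"%s["time"],"pos",np.round(s["position"]*1000,1),"yaw %.2f"%np.degrees(np.arctan2(y[1],y[0])),"F",np.round(s["ft_force"],2),"w %.3f"%s["grip_width"],"gf %.1f"%s["grip_force"]);return s
E
python3 - <<'E'
from h import *
np.set_printoptions(precision=4,suppress=True)
st()
t=cv2.imread("pics/top0.png")
# silver ends + sleeve of blue roller: whole silhouette
x0,y0,x1,y1=370,215,450,246
# nose right edge and handle centre
n=ray("top",230.6,223.6,.0455)[:2];o=np.array([.5846,.181]);u=np.array([.05,.9987])
print("nose fx",(n-o)@u)
# handle: top crop (172,90)->px ; scene crop (317,358)->px
pt=np.array([172/5+190,90/5+195]);ps=np.array([317/ (450/165)+335,(358-300)/(300/110)+205])
for z in(.15,.17,.18,.19,.2,.21): print(z,ray("top",*pt,z)[:2],ray("scene",*ps,z)[:2], (ray("top",*pt,z)[:2]-o)@u)
E
```

```text
t0.10 pos [ 165.  -628.3  291.3] yaw -75.28 F [ 0.77  0.29 -0.58] w 1.002 gf 0.0
nose fx 0.0917129258610638
0.15 [0.5984 0.274 ] [0.5357 0.2823] 0.0935543907811375
0.17 [0.5941 0.2704] [0.5631 0.2781] 0.08978914522133176
0.18 [0.592  0.2687] [0.5768 0.2761] 0.08790652244142891
0.19 [0.5899 0.2669] [0.5905 0.274 ] 0.08602389966152613
0.2 [0.5877 0.2651] [0.6042 0.272 ] 0.08414127688162322
0.21 [0.5856 0.2633] [0.6179 0.2699] 0.08225865410172038
```

>>> {"op": "send_rows", "data": {"rows": [{"hand": 87, "x": 34, "y": 30, "z": 0, "roll": 7}, {"hand": 87, "x": 34, "y": 30, "z": 0, "roll": 7}, {"hand": 87, "x": 34, "y": 30, "z": 0, "roll": 7}, {"hand": 87, "x": 34, "y": 30, "z": 0, "roll": 7}, {"hand": 87, "x": 34, "y": 30, "z": 0, "roll": 7}, {"hand": 87, "x": 34, "y": 30, "z": 0, "roll": 7}, {"hand": 87, "x": 34, "y": 30, "z": 0, "roll": 7}, {"hand": 87, "x": 34, "y": 30, "z": 0, "roll": 7}, {"hand": 87, "x": 34, "y": 30, "z": 0, "roll": 7}, {"hand": 87, "x": 34, "y": 30, "z": 0, "roll": 7}]}}

```text
time: 1.1
position: [0.506, -0.3273, 0.292]
tool_rot: [-2.316, -2.122, 0.0]
ft_force: [0.4, -0.0, 0.3]
grip_width: 0.999
grip_force: 0.0
```

>>> {"op": "send_rows", "data": {"rows": [{"hand": 87, "x": 30, "y": 26, "z": 0, "roll": 3.3}, {"hand": 87, "x": 25, "y": 22, "z": 0, "roll": 3.3}, {"hand": 87, "x": 16, "y": 13, "z": -20, "roll": 0}, {"hand": 87, "x": 0, "y": 0, "z": -30, "roll": 0}, {"hand": 87, "x": 0, "y": 0, "z": 0, "roll": 0}]}}

```text
time: 1.6
position: [0.5741, -0.2662, 0.2374]
tool_rot: [-2.188, -2.243, 0.004]
ft_force: [-1.2, -0.2, 0.5]
grip_width: 0.998
grip_force: 0.0
```

```bash
python3 - <<'E'
from h import *
st()
im=get_image("top");sc=get_image("scene")
w=np.zeros((600,640,3),np.uint8);w[:300,:]=cv2.resize(im[175:300,280:547],(640,300),interpolation=cv2.INTER_CUBIC);w[300:]=cv2.resize(sc[180:300,120:376],(640,300),interpolation=cv2.INTER_CUBIC);cv2.imwrite("pics/near1.png",w)
E
```

```text
t1.60 pos [ 574.1 -266.2  237.4] yaw 1.42 F [-1.15 -0.24  0.54] w 0.998 gf 0.0
```

View pics/near1.png

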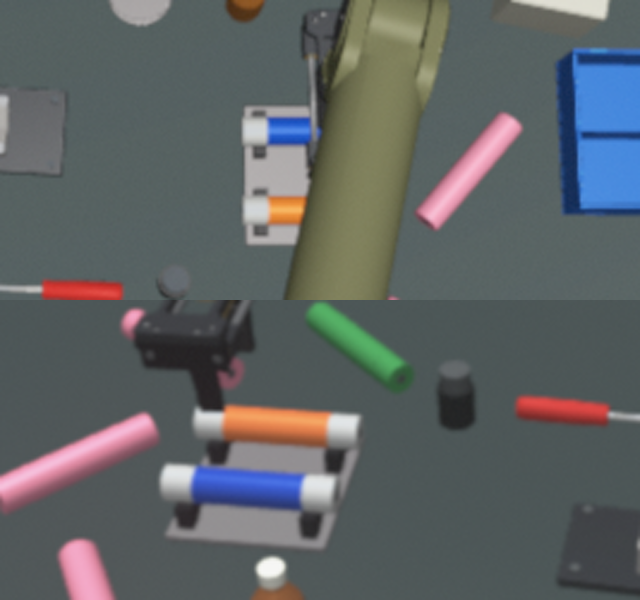

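The gripper is over the blue roller, which lies clear between its saddles (bottom half, (250,488)). I'll lower now.

>>> {"op": "send_rows", "data": {"rows": [{"hand": 87, "x": 2, "y": 0, "z": -40, "roll": 0}, {"hand": 87, "x": 0, "y": 0, "z": -40, "roll": 0}, {"hand": 87, "x": 0, "y": 0, "z": -30, "roll": 0}, {"hand": 87, "x": 0, "y": 0, "z": -20, "roll": 0}, {"hand": 87, "x": 0, "y": 0, "z": -12, "roll": 0}, {"hand": 87, "x": 0, "y": 0, "z": 0, "roll": 0}, {"hand": 87, "x": 0, "y": 0, "z": 0, "roll": 0}]}}

```text
time: 2.4
position: [0.5789, -0.2685, 0.102]
tool_rot: [2.195, 2.244, 0.001]
ft_force: [-0.2, -0.5, 0.2]
grip_width: 0.997
grip_force: 0.0
```

>>> {"op": "send_rows", "data": {"rows": [{"hand": 87, "x": -2, "y": 2, "z": -9, "roll": 0}, {"hand": 87, "x": 0, "y": 0, "z": 0, "roll": 0}, {"hand": 45, "x": 0, "y": 0, "z": 0, "roll": 0}, {"hand": 38, "x": 0, "y": 0, "z": 0, "roll": 0}, {"hand": 30, "x": 0, "y": 0, "z": 0, "roll": 0}, {"hand": 30, "x": 0, "y": 0, "z": 0, "roll": 0}, {"hand": 30, "x": 0, "y": 0, "z": 0, "roll": 0}, {"hand": 30, "x": 0, "y": 0, "z": 0, "roll": 0}], "force": 20}}

```text
time: 3.2
position: [0.5761, -0.2657, 0.0913]
tool_rot: [2.196, 2.247, 0.0]
ft_force: [0.4, 0.5, -0.9]
grip_width: 0.54
grip_force: 0.0
```

```bash
python3 -c "
from h import *
st()"
```

```text
t3.20 pos [ 576.1 -265.7   91.3] yaw 1.31 F [ 0.37  0.48 -0.88] w 0.540 gf 0.0
```

>>> {"op": "send_rows", "data": {"rows": [{"hand": 30, "x": 0, "y": 0, "z": 0, "roll": 0}, {"hand": 30, "x": 0, "y": 0, "z": 0, "roll": 0}, {"hand": 30, "x": 0, "y": 0, "z": 0, "roll": 0}, {"hand": 30, "x": 0, "y": 0, "z": 0, "roll": 0}], "force": 20}}

```text
time: 3.6
position: [0.5772, -0.2656, 0.0917]
tool_rot: [2.194, 2.246, 0.003]
ft_force: [5.2, -0.7, -1.3]
grip_width: 0.409
grip_force: 20.0
```

>>> {"op": "send_rows", "data": {"rows": [{"hand": 30, "x": 0, "y": 0, "z": 10, "roll": 0}, {"hand": 30, "x": 0, "y": 0, "z": 20, "roll": 0}, {"hand": 30, "x": 0, "y": 0, "z": 30, "roll": 0}, {"hand": 30, "x": 0, "y": 0, "z": 30, "roll": 0}, {"hand": 30, "x": 0, "y": 10, "z": 10, "roll": 0}, {"hand": 30, "x": 0, "y": 30, "z": 0, "roll": 0}, {"hand": 30, "x": 1, "y": 40, "z": 0, "roll": -1}, {"hand": 30, "x": 1, "y": 40, "z": 0, "roll": -1}, {"hand": 30, "x": 1, "y": 40, "z": 0, "roll": -1}, {"hand": 30, "x": 1, "y": 40, "z": 0, "roll": -1.2}]}}

```text
time: 4.6
position: [0.5781, -0.0635, 0.1898]
tool_rot: [-2.275, -2.162, 0.004]
ft_force: [1.2, -0.0, -4.5]
grip_width: 0.404
grip_force: 20.0
```

>>> {"op": "send_rows", "data": {"rows": [{"hand": 30, "x": 1, "y": 40, "z": 0, "roll": 0}, {"hand": 30, "x": 1, "y": 40, "z": 0, "roll": 0}, {"hand": 30, "x": 1, "y": 40, "z": 0, "roll": 0}, {"hand": 30, "x": 0, "y": 40, "z": 0, "roll": 0}, {"hand": 30, "x": 0, "y": 35, "z": 0, "roll": 0}, {"hand": 30, "x": 0, "y": 22, "z": 0, "roll": 0}, {"hand": 30, "x": 0, "y": 8, "z": 0, "roll": 0}, {"hand": 30, "x": 0, "y": 0, "z": 0, "roll": 0}, {"hand": 30, "x": 0, "y": 0, "z": 0, "roll": 0}]}}

```text
time: 5.5
position: [0.5828, 0.1572, 0.1905]
tool_rot: [2.278, 2.163, -0.004]
ft_force: [0.6, 0.1, -3.4]
grip_width: 0.409
grip_force: 20.0
```

```bash
python3 - <<'E'
from h import *
st()
im=get_image("top");sc=get_image("scene")
w=np.zeros((600,640,3),np.uint8);w[:300,:]=cv2.resize(im[170:295,190:457],(640,300),interpolation=cv2.INTER_CUBIC);w[300:]=cv2.resize(sc[200:320,270:526],(640,300),interpolation=cv2.INTER_CUBIC);cv2.imwrite("pics/near2.png",w)
E
```

```text
t5.50 pos [582.8 157.2 190.5] yaw -2.98 F [ 0.59  0.15 -3.43] w 0.409 gf 20.0
```

View pics/near2.png

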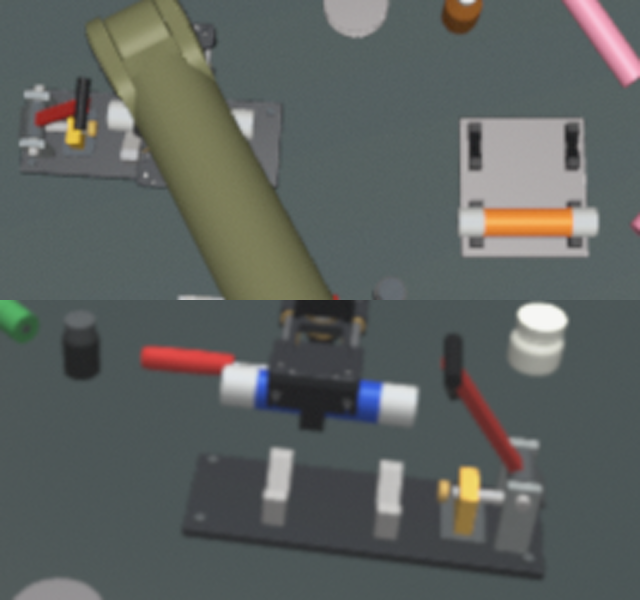

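The roller is held level above the V-blocks and the rest's blue berth is empty. I'll lower it.

>>> {"op": "send_rows", "data": {"rows": [{"hand": 30, "x": 1, "y": 7, "z": -10, "roll": 0}, {"hand": 30, "x": 0, "y": 0, "z": -25, "roll": 0}, {"hand": 30, "x": 0, "y": 0, "z": -25, "roll": 0}, {"hand": 30, "x": 0, "y": 0, "z": -18, "roll": 0}, {"hand": 30, "x": 0, "y": 0, "z": -8, "roll": 0}, {"hand": 30, "x": 0, "y": 0, "z": 0, "roll": 0}, {"hand": 30, "x": 0, "y": 0, "z": 0, "roll": 0}]}}

```text
time: 6.3
position: [0.5846, 0.1664, 0.1059]
tool_rot: [2.277, 2.164, 0.002]
ft_force: [0.3, 0.5, -3.3]
grip_width: 0.408
grip_force: 20.0
```

>>> {"op": "send_rows", "data": {"rows": [{"hand": 30, "x": 0, "y": 0, "z": -2, "roll": 0}, {"hand": 30, "x": 0, "y": 0, "z": -1, "roll": 0}, {"hand": 30, "x": 0, "y": 0, "z": -1, "roll": 0}, {"hand": 30, "x": 0, "y": 0, "z": 0, "roll": 0}]}}

```text
time: 6.7
position: [0.5841, 0.1662, 0.1014]
tool_rot: [2.277, 2.164, 0.0]
ft_force: [-1.0, 0.1, -4.3]
grip_width: 0.405
grip_force: 20.0
```

>>> {"op": "send_rows", "data": {"rows": [{"hand": 30, "x": 0, "y": 0, "z": -1, "roll": 0}, {"hand": 30, "x": 0, "y": 0, "z": -1, "roll": 0}, {"hand": 30, "x": 0, "y": 0, "z": -1, "roll": 0}, {"hand": 30, "x": 0, "y": 0, "z": -0.5, "roll": 0}, {"hand": 30, "x": 0, "y": 0, "z": 0, "roll": 0}]}}

```text
time: 7.2
position: [0.584, 0.1663, 0.0977]
tool_rot: [-2.277, -2.165, 0.0]
ft_force: [0.3, -0.1, -3.0]
grip_width: 0.404
grip_force: 20.0
```

>>> {"op": "send_rows", "data": {"rows": [{"hand": 30, "x": 0, "y": 0, "z": -0.5, "roll": 0}, {"hand": 30, "x": 0, "y": 0, "z": -0.5, "roll": 0}, {"hand": 30, "x": 0, "y": 0, "z": -0.5, "roll": 0}, {"hand": 30, "x": 0, "y": 0, "z": 0, "roll": 0}]}}

```text
time: 7.6
position: [0.5841, 0.1663, 0.0963]
tool_rot: [2.276, 2.165, 0.0]
ft_force: [0.2, -0.5, -4.4]
grip_width: 0.408
grip_force: 20.0
```

>>> {"op": "send_rows", "data": {"rows": [{"hand": 30, "x": 0, "y": 0, "z": -0.5, "roll": 0}, {"hand": 30, "x": 0, "y": 0, "z": -0.5, "roll": 0}, {"hand": 30, "x": 0, "y": 0, "z": 0, "roll": 0}]}}

```text
time: 7.9
position: [0.5844, 0.1662, 0.0959]
tool_rot: [2.276, 2.164, 0.001]
ft_force: [-0.7, -1.1, 0.2]
grip_width: 0.407
grip_force: 20.0
```

Contact is felt: the roller's weight has gone onto the V-blocks. I'll release, rise, and move behind its free end with the fingers closed.

>>> {"op": "send_rows", "data": {"rows": [{"hand": 37, "x": 0, "y": 0, "z": 0, "roll": 0}, {"hand": 40, "x": 0, "y": 0, "z": 0, "roll": 0}, {"hand": 50, "x": 0, "y": 0, "z": 0, "roll": 0}, {"hand": 60, "x": 0, "y": 0, "z": 0, "roll": 0}, {"hand": 60, "x": 0, "y": 0, "z": 0, "roll": 0}, {"hand": 60, "x": 0, "y": 0, "z": 15, "roll": 0}, {"hand": 60, "x": 0, "y": 0, "z": 30, "roll": 0}, {"hand": 60, "x": 0, "y": 0, "z": 35, "roll": 0}, {"hand": 0, "x": -1, "y": -20, "z": 0, "roll": 0}, {"hand": 0, "x": -1, "y": -35, "z": 0, "roll": 0}]}}

```text
time: 8.9
position: [0.5826, 0.1147, 0.1785]
tool_rot: [2.269, 2.17, 0.008]
ft_force: [0.4, 0.0, -0.7]
grip_width: 0.581
grip_force: 0.0
```

>>> {"op": "send_rows", "data": {"rows": [{"hand": 0, "x": -2, "y": -40, "z": 0, "roll": 0}, {"hand": 0, "x": -2, "y": -25, "z": 0, "roll": 0}, {"hand": 0, "x": 0, "y": 0, "z": 0, "roll": 0}, {"hand": 0, "x": 0, "y": 0, "z": 0, "roll": 0}, {"hand": 0, "x": 0, "y": 0, "z": 0, "roll": 0}]}}

```text
time: 9.4
position: [0.5782, 0.048, 0.1761]
tool_rot: [2.275, 2.167, 0.002]
ft_force: [0.6, -0.8, -0.5]
grip_width: 0.141
grip_force: 0.0
```

```bash
python3 - <<'E'
from h import *
st()
im=get_image("top");sc=get_image("scene")
w=np.zeros((600,640,3),np.uint8);w[:300,:]=cv2.resize(im[170:295,190:457],(640,300),interpolation=cv2.INTER_CUBIC);w[300:]=cv2.resize(sc[200:320,270:526],(640,300),interpolation=cv2.INTER_CUBIC);cv2.imwrite("pics/near3.png",w)
E
```

```text
t9.40 pos [578.2  48.  176.1] yaw -2.77 F [ 0.59 -0.82 -0.54] w 0.141 gf 0.0
```

View pics/near3.png

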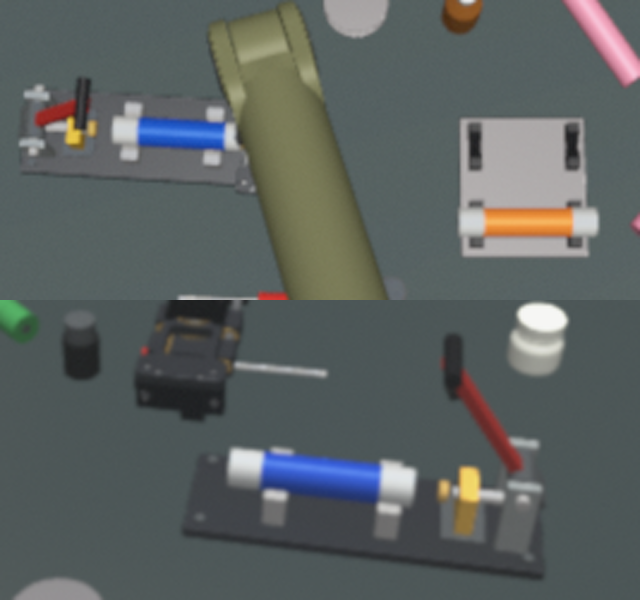

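The roller is seated in both V-blocks, with about 20 mm between its end (413,487) and the nose (443,490) in the lower half. I'll drop behind the free end.

>>> {"op": "send_rows", "data": {"rows": [{"hand": 0, "x": 0.5, "y": -2, "z": -20, "roll": 0}, {"hand": 0, "x": 0, "y": 0, "z": -25, "roll": 0}, {"hand": 0, "x": 0, "y": 0, "z": -20, "roll": 0}, {"hand": 0, "x": 0, "y": 0, "z": -13, "roll": 0}, {"hand": 0, "x": 0, "y": 0, "z": 0, "roll": 0}, {"hand": 0, "x": 0, "y": 0, "z": 0, "roll": 0}, {"hand": 0, "x": 0, "y": 0, "z": 0, "roll": 0}]}}

```text
time: 10.2
position: [0.5794, 0.0448, 0.0985]
tool_rot: [2.275, 2.164, 0.003]
ft_force: [-0.5, 0.1, -0.3]
grip_width: -0.001
grip_force: 0.0
```

>>> {"op": "send_rows", "data": {"rows": [{"hand": 0, "x": 0.2, "y": 4, "z": 0, "roll": 0}, {"hand": 0, "x": 0.2, "y": 4, "z": 0, "roll": 0}, {"hand": 0, "x": 0.2, "y": 4, "z": 0, "roll": 0}, {"hand": 0, "x": 0.2, "y": 4, "z": 0, "roll": 0}, {"hand": 0, "x": 0, "y": 0, "z": 0, "roll": 0}]}}

```text
time: 10.7
position: [0.5793, 0.0614, 0.0974]
tool_rot: [-2.275, -2.166, -0.001]
ft_force: [0.3, 0.7, 1.5]
grip_width: 0.005
grip_force: 0.0
```

>>> {"op": "send_rows", "data": {"rows": [{"hand": 0, "x": 0.1, "y": 2, "z": 0, "roll": 0}, {"hand": 0, "x": 0.1, "y": 2, "z": 0, "roll": 0}, {"hand": 0, "x": 0.1, "y": 2, "z": 0, "roll": 0}, {"hand": 0, "x": 0.1, "y": 2, "z": 0, "roll": 0}, {"hand": 0, "x": 0.1, "y": 2, "z": 0, "roll": 0}, {"hand": 0, "x": 0.1, "y": 2, "z": 0, "roll": 0}, {"hand": 0, "x": 0.1, "y": 2, "z": 0, "roll": 0}]}}

```text
time: 11.4
position: [0.58, 0.0732, 0.0973]
tool_rot: [2.276, 2.164, -0.003]
ft_force: [-0.7, -4.4, 2.1]
grip_width: 0.007
grip_force: 2.4
```

>>> {"op": "send_rows", "data": {"rows": [{"hand": 0, "x": 0, "y": 1, "z": 0, "roll": 0}, {"hand": 0, "x": 0.1, "y": 1, "z": 0, "roll": 0}, {"hand": 0, "x": 0, "y": 1, "z": 0, "roll": 0}, {"hand": 0, "x": 0.1, "y": 1, "z": 0, "roll": 0}, {"hand": 0, "x": 0, "y": 1, "z": 0, "roll": 0}, {"hand": 0, "x": 0.1, "y": 1, "z": 0, "roll": 0}, {"hand": 0, "x": 0, "y": 1, "z": 0, "roll": 0}, {"hand": 0, "x": 0.1, "y": 1, "z": 0, "roll": 0}]}}

```text
time: 12.2
position: [0.5805, 0.0823, 0.0973]
tool_rot: [2.277, 2.165, -0.0]
ft_force: [-1.0, -4.8, 0.9]
grip_width: 0.007
grip_force: 2.3
```

```bash
python3 - <<'E'
from h import *
st()
sc=get_image("scene")
cv2.imwrite("pics/near4.png",cv2.resize(sc[240:315,400:500],(800,600),interpolation=cv2.INTER_CUBIC))
E
```

```text
t12.20 pos [580.5  82.3  97.3] yaw -2.89 F [-0.98 -4.77  0.93] w 0.007 gf 2.3
```

View pics/near4.png

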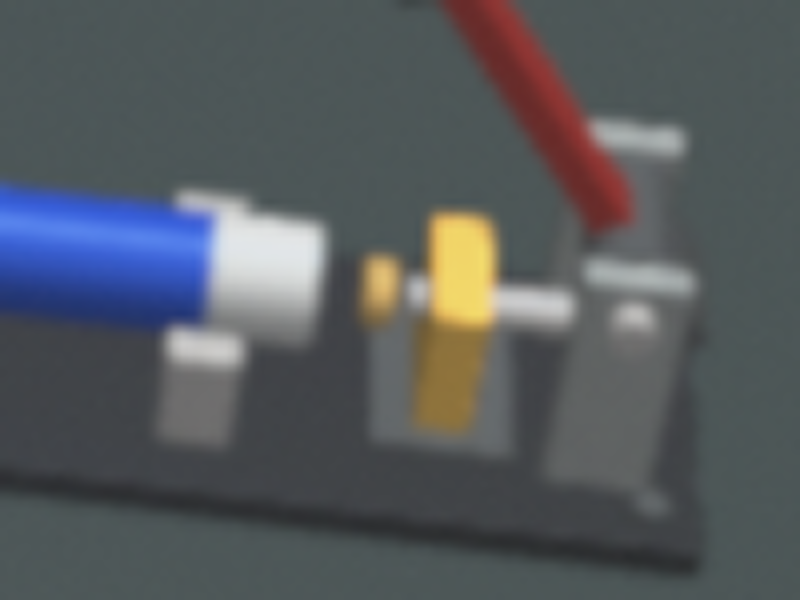

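The gap from roller end (322,285) to nose (362,285) is about 10 mm, so solid contact should come about 14 mm on. The friction reads about 4.8 N. I'll keep pushing slowly.

>>> {"op": "send_rows", "data": {"rows": [{"hand": 0, "x": 0, "y": 1, "z": 0, "roll": 0}, {"hand": 0, "x": 0.1, "y": 1, "z": 0, "roll": 0}, {"hand": 0, "x": 0, "y": 1, "z": 0, "roll": 0}, {"hand": 0, "x": 0.1, "y": 1, "z": 0, "roll": 0}, {"hand": 0, "x": 0, "y": 1, "z": 0, "roll": 0}, {"hand": 0, "x": 0.1, "y": 1, "z": 0, "roll": 0}, {"hand": 0, "x": 0, "y": 1, "z": 0, "roll": 0}, {"hand": 0, "x": 0.1, "y": 1, "z": 0, "roll": 0}]}}

```text
time: 13.05
position: [0.5809, 0.0904, 0.0973]
tool_rot: [2.277, 2.165, 0.0]
ft_force: [0.3, -4.1, 1.7]
grip_width: 0.004
grip_force: 2.2
```

>>> {"op": "send_rows", "data": {"rows": [{"hand": 0, "x": 0, "y": 0.5, "z": 0, "roll": 0}, {"hand": 0, "x": 0, "y": 0.5, "z": 0, "roll": 0}, {"hand": 0, "x": 0, "y": 0.5, "z": 0, "roll": 0}, {"hand": 0, "x": 0, "y": 0.5, "z": 0, "roll": 0}]}}

```text
time: 13.45
position: [0.5809, 0.0923, 0.0973]
tool_rot: [2.277, 2.165, 0.0]
ft_force: [-0.4, -4.8, 1.0]
grip_width: 0.006
grip_force: 2.0
```

>>> {"op": "send_rows", "data": {"rows": [{"hand": 0, "x": 0, "y": 0.5, "z": 0, "roll": 0}, {"hand": 0, "x": 0, "y": 0.5, "z": 0, "roll": 0}, {"hand": 0, "x": 0, "y": 0.5, "z": 0, "roll": 0}]}}

```text
time: 13.75
position: [0.581, 0.094, 0.0973]
tool_rot: [2.277, 2.165, 0.001]
ft_force: [0.5, -4.9, 0.4]
grip_width: 0.004
grip_force: 1.8
```

>>> {"op": "send_rows", "data": {"rows": [{"hand": 0, "x": 0, "y": 0.4, "z": 0, "roll": 0}, {"hand": 0, "x": 0, "y": 0.4, "z": 0, "roll": 0}]}}

```text
time: 13.95
position: [0.581, 0.0948, 0.0973]
tool_rot: [2.276, 2.165, 0.001]
ft_force: [1.7, -2.7, -0.3]
grip_width: 0.004
grip_force: 1.7
```

>>> {"op": "send_rows", "data": {"rows": [{"hand": 0, "x": 0, "y": 0.4, "z": 0, "roll": 0}, {"hand": 0, "x": 0, "y": 0.4, "z": 0, "roll": 0}]}}

```text
time: 14.15
position: [0.581, 0.0955, 0.0973]
tool_rot: [2.276, 2.165, 0.001]
ft_force: [0.6, -2.9, -0.6]
grip_width: 0.006
grip_force: 1.6
```

>>> {"op": "send_rows", "data": {"rows": [{"hand": 0, "x": 0, "y": 0.4, "z": 0, "roll": 0}, {"hand": 0, "x": 0, "y": 0.4, "z": 0, "roll": 0}]}}

```text
time: 14.35
position: [0.581, 0.0962, 0.0973]
tool_rot: [2.276, 2.165, 0.0]
ft_force: [1.5, -4.3, 0.1]
grip_width: 0.005
grip_force: 1.7
```

>>> {"op": "send_rows", "data": {"rows": [{"hand": 0, "x": 0, "y": 0.4, "z": 0, "roll": 0}, {"hand": 0, "x": 0, "y": 0.4, "z": 0, "roll": 0}]}}

```text
time: 14.55
position: [0.5811, 0.0968, 0.0974]
tool_rot: [2.277, 2.164, 0.0]
ft_force: [1.8, -3.5, 0.0]
grip_width: 0.008
grip_force: 2.0
```

>>> {"op": "send_rows", "data": {"rows": [{"hand": 0, "x": 0, "y": 0.4, "z": 0, "roll": 0}, {"hand": 0, "x": 0, "y": 0.4, "z": 0, "roll": 0}]}}

```text
time: 14.75
position: [0.5811, 0.0975, 0.0974]
tool_rot: [2.277, 2.164, 0.0]
ft_force: [2.4, -5.0, 1.2]
grip_width: 0.006
grip_force: 2.1
```

>>> {"op": "send_rows", "data": {"rows": [{"hand": 0, "x": 0, "y": 0.4, "z": 0, "roll": 0}, {"hand": 0, "x": 0, "y": 0.4, "z": 0, "roll": 0}]}}

```text
time: 14.95
position: [0.5811, 0.0985, 0.0974]
tool_rot: [2.277, 2.164, 0.0]
ft_force: [1.1, -5.0, 0.8]
grip_width: 0.003
grip_force: 2.1
```

>>> {"op": "send_rows", "data": {"rows": [{"hand": 0, "x": 0, "y": 0.4, "z": 0, "roll": 0}]}}

```text
time: 15.05
position: [0.5811, 0.0989, 0.0974]
tool_rot: [2.276, 2.164, 0.0]
ft_force: [2.7, -3.8, 0.3]
grip_width: 0.008
grip_force: 2.2
```

```bash
python3 - <<'E'
from h import *
st()
sc=get_image("scene")
cv2.imwrite("pics/near5.png",cv2.resize(sc[240:315,400:500],(800,600),interpolation=cv2.INTER_CUBIC))
E
```

```text
t15.05 pos [581.1  98.9  97.4] yaw -2.90 F [ 2.74 -3.75  0.31] w 0.008 gf 2.2
```

View pics/near5.png

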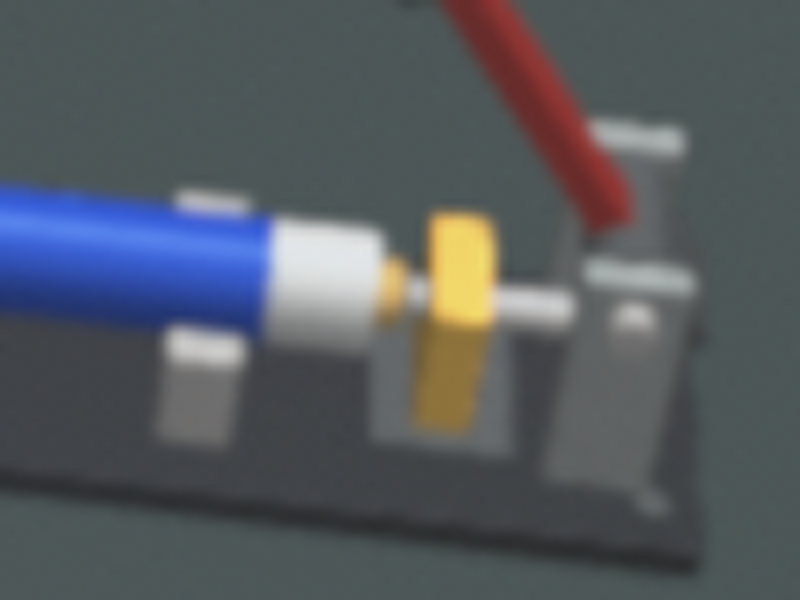

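The roller end (382,285) now touches the nose, which has been pushed in about 1–2 mm (its far edge went from 402 to 408). I'll continue in small steps.

>>> {"op": "send_rows", "data": {"rows": [{"hand": 0, "x": -0.1, "y": 0.4, "z": 0, "roll": 0}, {"hand": 0, "x": 0, "y": 0.4, "z": 0, "roll": 0}]}}

```text
time: 15.3
position: [0.5811, 0.0996, 0.0974]
tool_rot: [2.276, 2.164, 0.001]
ft_force: [2.3, -4.3, 1.6]
grip_width: 0.005
grip_force: 2.3
```

>>> {"op": "send_rows", "data": {"rows": [{"hand": 0, "x": -0.1, "y": 0.3, "z": 0, "roll": 0}, {"hand": 0, "x": 0, "y": 0.3, "z": 0, "roll": 0}]}}

```text
time: 15.5
position: [0.5811, 0.1002, 0.0975]
tool_rot: [2.276, 2.164, 0.001]
ft_force: [3.4, -3.3, 2.2]
grip_width: 0.008
grip_force: 2.3
```

>>> {"op": "send_rows", "data": {"rows": [{"hand": 0, "x": -0.1, "y": 0.3, "z": 0, "roll": 0}, {"hand": 0, "x": 0, "y": 0.3, "z": 0, "roll": 0}]}}

```text
time: 15.7
position: [0.5808, 0.1007, 0.0974]
tool_rot: [2.276, 2.164, 0.0]
ft_force: [2.6, -5.1, 0.6]
grip_width: 0.004
grip_force: 2.5
```

>>> {"op": "send_rows", "data": {"rows": [{"hand": 0, "x": 0, "y": 0.3, "z": 0, "roll": 0}, {"hand": 0, "x": 0, "y": 0.3, "z": 0, "roll": 0}]}}

```text
time: 15.9
position: [0.5809, 0.1008, 0.0974]
tool_rot: [2.276, 2.163, -0.001]
ft_force: [2.9, -7.2, 0.9]
grip_width: 0.01
grip_force: 3.0
```

>>> {"op": "send_rows", "data": {"rows": [{"hand": 0, "x": 0, "y": 0.3, "z": 0, "roll": 0}, {"hand": 0, "x": 0, "y": 0.3, "z": 0, "roll": 0}]}}

```text
time: 16.1
position: [0.5809, 0.1009, 0.0974]
tool_rot: [2.276, 2.163, -0.002]
ft_force: [2.1, -6.7, 1.9]
grip_width: 0.0
grip_force: 3.4
```

>>> {"op": "send_rows", "data": {"rows": [{"hand": 0, "x": 0, "y": 0.3, "z": 0, "roll": 0}]}}

```text
time: 16.2
position: [0.5809, 0.101, 0.0974]
tool_rot: [2.276, 2.163, -0.002]
ft_force: [2.1, -7.1, 2.5]
grip_width: 0.003
grip_force: 3.7
```

It has gone solid: the position has stopped and the force is climbing. I'll build it up gently to about 13 N in total.

>>> {"op": "send_rows", "data": {"rows": [{"hand": 0, "x": 0, "y": 0.4, "z": 0, "roll": 0}, {"hand": 0, "x": 0, "y": 0.4, "z": 0, "roll": 0}, {"hand": 0, "x": 0, "y": 0, "z": 0, "roll": 0}]}}

```text
time: 16.5
position: [0.5809, 0.1011, 0.0974]
tool_rot: [2.277, 2.162, -0.003]
ft_force: [1.2, -8.7, 1.6]
grip_width: 0.006
grip_force: 4.1
```

>>> {"op": "send_rows", "data": {"rows": [{"hand": 0, "x": 0, "y": 0.4, "z": 0, "roll": 0}, {"hand": 0, "x": 0, "y": 0.4, "z": 0, "roll": 0}, {"hand": 0, "x": 0, "y": 0, "z": 0, "roll": 0}]}}

```text
time: 16.8
position: [0.5809, 0.1011, 0.0973]
tool_rot: [2.277, 2.161, -0.005]
ft_force: [1.9, -9.5, 2.7]
grip_width: 0.003
grip_force: 4.7
```

>>> {"op": "send_rows", "data": {"rows": [{"hand": 0, "x": 0, "y": 0.5, "z": 0, "roll": 0}, {"hand": 0, "x": 0, "y": 0.5, "z": 0, "roll": 0}, {"hand": 0, "x": 0, "y": 0.5, "z": 0, "roll": 0}, {"hand": 0, "x": 0, "y": 0, "z": 0, "roll": 0}]}}

```text
time: 17.2
position: [0.581, 0.1014, 0.0973]
tool_rot: [2.277, 2.159, -0.007]
ft_force: [1.0, -11.8, 3.4]
grip_width: 0.007
grip_force: 5.9
```

>>> {"op": "send_rows", "data": {"rows": [{"hand": 0, "x": 0, "y": 0.4, "z": 0, "roll": 0}, {"hand": 0, "x": 0, "y": 0, "z": 0, "roll": 0}]}}

```text
time: 17.4
position: [0.581, 0.1014, 0.0973]
tool_rot: [2.277, 2.159, -0.007]
ft_force: [1.4, -11.4, 3.5]
grip_width: 0.005
grip_force: 6.2
```

About 12 N in total, roughly 7 N of it on the nose, so it bears firmly. I'll back off, rise, and go above the clamp handle.

>>> {"op": "send_rows", "data": {"rows": [{"hand": 0, "x": 0, "y": -3, "z": 0, "roll": 0}, {"hand": 0, "x": 0, "y": -5, "z": 0, "roll": 0}, {"hand": 0, "x": 0, "y": -10, "z": 0, "roll": 0}, {"hand": 0, "x": 0, "y": -5, "z": 15, "roll": 0}, {"hand": 0, "x": 0, "y": 0, "z": 40, "roll": 0}, {"hand": 0, "x": 0, "y": 0, "z": 45, "roll": 0}, {"hand": 0, "x": 0, "y": 0, "z": 45, "roll": 0}, {"hand": 0, "x": 0, "y": 0, "z": 45, "roll": 0}, {"hand": 0, "x": 0, "y": 0, "z": 10, "roll": 0}, {"hand": 0, "x": 0, "y": 0, "z": 0, "roll": 0}]}}

```text
time: 18.4
position: [0.5813, 0.0839, 0.3003]
tool_rot: [2.274, 2.164, 0.006]
ft_force: [-0.3, 0.3, -0.9]
grip_width: 0.006
grip_force: 0.0
```

>>> {"op": "send_rows", "data": {"rows": [{"hand": 0, "x": 1, "y": 30, "z": 5, "roll": 0}, {"hand": 0, "x": 2, "y": 40, "z": 5, "roll": 0}, {"hand": 0, "x": 2, "y": 40, "z": 0, "roll": 0}, {"hand": 0, "x": 2, "y": 40, "z": 0, "roll": 0}, {"hand": 0, "x": 1, "y": 25, "z": 0, "roll": 0}, {"hand": 0, "x": 0, "y": 6, "z": 0, "roll": 0}, {"hand": 0, "x": 0, "y": 0, "z": 0, "roll": 0}, {"hand": 0, "x": 0, "y": 0, "z": 0, "roll": 0}]}}

```text
time: 19.2
position: [0.5888, 0.262, 0.3062]
tool_rot: [2.278, 2.163, -0.004]
ft_force: [0.4, -0.5, -0.4]
grip_width: 0.005
grip_force: 0.0
```

```bash
python3 - <<'E'
from h import *
st()
sc=get_image("scene")
cv2.imwrite("pics/near6.png",cv2.resize(sc[165:315,330:530],(800,600),interpolation=cv2.INTER_CUBIC))
E
```

```text
t19.20 pos [588.8 262.  306.2] yaw -2.98 F [ 0.42 -0.47 -0.37] w 0.005 gf 0.0
```

View pics/near6.png

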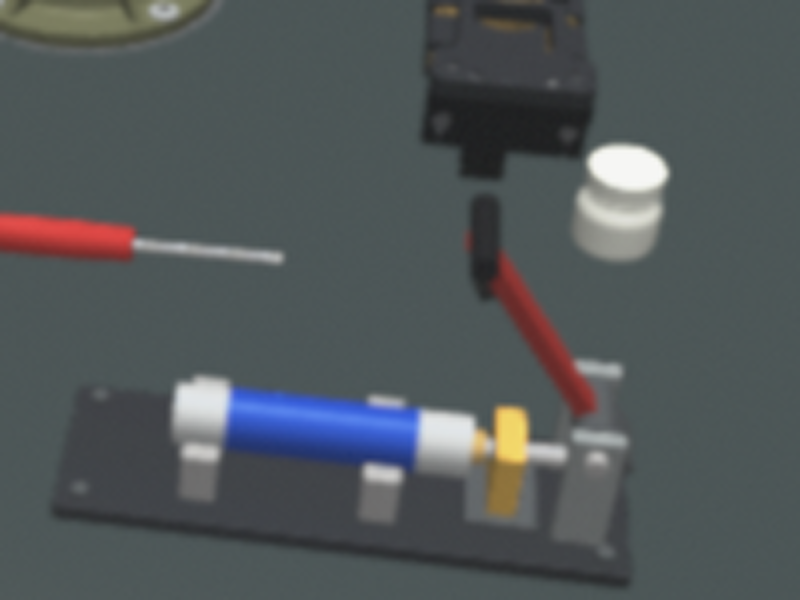

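Closed fingers are right above the handle (485,240), and the roller stays against the nose. I'll push down along the arc.

>>> {"op": "send_rows", "data": {"rows": [{"hand": 0, "x": 0, "y": 0, "z": -14, "roll": 0}, {"hand": 0, "x": 0, "y": 0, "z": -14, "roll": 0}, {"hand": 0, "x": 0, "y": 0, "z": -6, "roll": 0}, {"hand": 0, "x": 0, "y": 0, "z": -4, "roll": 0}, {"hand": 0, "x": -0.3, "y": -5.5, "z": -5.5, "roll": 0}, {"hand": 0, "x": -0.3, "y": -5.3, "z": -5, "roll": 0}, {"hand": 0, "x": -0.2, "y": -5, "z": -5, "roll": 0}, {"hand": 0, "x": -0.2, "y": -4.8, "z": -5, "roll": 0}]}}

```text
time: 20.05
position: [0.5887, 0.239, 0.2502]
tool_rot: [2.277, 2.156, -0.004]
ft_force: [-0.3, -4.8, 8.0]
grip_width: 0.007
grip_force: 3.6
```

>>> {"op": "send_rows", "data": {"rows": [{"hand": 0, "x": 0, "y": 0, "z": 0, "roll": 0}, {"hand": 0, "x": 0, "y": 0, "z": 0, "roll": 0}]}}

```text
time: 20.25
position: [0.5883, 0.2413, 0.2488]
tool_rot: [2.278, 2.161, -0.001]
ft_force: [0.5, -1.7, 3.9]
grip_width: 0.006
grip_force: 1.7
```

```bash
python3 - <<'E'
from h import *
st()
s=get_image("scene");o=np.array([.5846,.181,0]);u=np.array([.05,.9987,0])
cv2.imwrite("pics/s7.png",s)
h=cv2.cvtColor(s,cv2.COLOR_BGR2HSV)[150:280,440:500]
m=cv2.inRange(h,(0,120,60),(8,255,255))|cv2.inRange(h,(172,120,60),(180,255,255))
ys,xs=np.nonzero(m);v=cv2.fitLine(np.stack([xs+440,ys+150],1).astype(np.float32),cv2.DIST_HUBER,0,.01,.01).ravel()
print("arm img",v,"extent",xs.min()+440,xs.max()+440,ys.min()+150,ys.max()+150)
for a in(.4,.5,.6,.7,.8,.9,1.):
  f=lambda r:proj("scene",o+u*(.165-r*np.cos(a))+[0,0,.077+r*np.sin(a)])
  p,q=f(.02),f(.13);d=(q-p)/np.linalg.norm(q-p);print(a,np.round(p,1),np.round(q,1),np.round(d,3))
E
```

```text
t20.25 pos [588.3 241.3 248.8] yaw -3.02 F [ 0.48 -1.66  3.88] w 0.006 gf 1.7
arm img [  0.7527667    0.65828735 457.42346    251.13602   ] extent 440 476 232 268
0.4 [468.7 265.9] [425.3 246.1] [-0.91  -0.415]
0.5 [469.2 265.3] [428.5 242.2] [-0.87  -0.493]
0.6 [469.8 264.8] [432.2 238.6] [-0.821 -0.571]
0.7 [470.5 264.3] [436.4 235.3] [-0.762 -0.648]
0.8 [471.2 263.9] [441.1 232.3] [-0.69  -0.724]
0.9 [472.  263.5] [446.2 229.6] [-0.605 -0.796]
1.0 [472.9 263.2] [451.7 227.3] [-0.507 -0.862]
```

The arm angle reads about 0.69 rad, exactly on the planned arc. I'll continue.

>>> {"op": "send_rows", "data": {"rows": [{"hand": 0, "x": -0.2, "y": -4.5, "z": -5.3, "roll": 0}, {"hand": 0, "x": -0.2, "y": -4.3, "z": -5.5, "roll": 0}, {"hand": 0, "x": -0.2, "y": -4, "z": -5.8, "roll": 0}, {"hand": 0, "x": -0.2, "y": -3.6, "z": -6, "roll": 0}, {"hand": 0, "x": -0.2, "y": -3.4, "z": -6.1, "roll": 0}, {"hand": 0, "x": -0.2, "y": -3.1, "z": -6.3, "roll": 0}, {"hand": 0, "x": -0.1, "y": -2.7, "z": -6.4, "roll": 0}, {"hand": 0, "x": -0.1, "y": -2.5, "z": -6.6, "roll": 0}]}}

```text
time: 21.1
position: [0.5858, 0.2153, 0.2]
tool_rot: [-2.276, -2.165, 0.001]
ft_force: [0.2, -2.0, 2.8]
grip_width: 0.006
grip_force: 1.1
```

>>> {"op": "send_rows", "data": {"rows": [{"hand": 0, "x": -0.1, "y": -2, "z": -6.6, "roll": 0}, {"hand": 0, "x": -0.1, "y": -1.7, "z": -6.8, "roll": 0}, {"hand": 0, "x": 0, "y": -1.5, "z": -6.8, "roll": 0}, {"hand": 0, "x": 0, "y": -1, "z": -5, "roll": 0}, {"hand": 0, "x": 0, "y": 0, "z": 0, "roll": 0}]}}

```text
time: 21.6
position: [0.5855, 0.2092, 0.1745]
tool_rot: [-2.276, -2.164, 0.001]
ft_force: [0.4, -0.2, -0.4]
grip_width: 0.005
grip_force: 0.0
```

>>> {"op": "send_rows", "data": {"rows": [{"hand": 0, "x": 0, "y": -0.5, "z": -3, "roll": 0}, {"hand": 0, "x": 0, "y": -0.5, "z": -3, "roll": 0}, {"hand": 0, "x": 0, "y": 0, "z": -2, "roll": 0}, {"hand": 0, "x": 0, "y": 0, "z": -2, "roll": 0}, {"hand": 0, "x": 0, "y": 0, "z": 0, "roll": 0}]}}

```text
time: 22.1
position: [0.5859, 0.2082, 0.1653]
tool_rot: [-2.276, -2.165, 0.0]
ft_force: [-0.4, -0.2, 0.6]
grip_width: 0.003
grip_force: 0.0
```

>>> {"op": "send_rows", "data": {"rows": [{"hand": 0, "x": 0, "y": 0, "z": -1, "roll": 0}, {"hand": 0, "x": 0, "y": 0, "z": -1, "roll": 0}, {"hand": 0, "x": 0, "y": 0, "z": -1, "roll": 0}]}}

```text
time: 22.4
position: [0.586, 0.2079, 0.1626]
tool_rot: [2.277, 2.164, -0.0]
ft_force: [-0.9, 0.4, 0.8]
grip_width: 0.004
grip_force: 0.7
```

>>> {"op": "send_rows", "data": {"rows": [{"hand": 0, "x": 0, "y": 0, "z": -1, "roll": 0}, {"hand": 0, "x": 0, "y": 0, "z": -1, "roll": 0}, {"hand": 0, "x": 0, "y": 0, "z": -1, "roll": 0}]}}

```text
time: 22.7
position: [0.5861, 0.2079, 0.1595]
tool_rot: [2.277, 2.164, -0.0]
ft_force: [-0.6, -1.7, 1.8]
grip_width: 0.007
grip_force: 0.7
```

>>> {"op": "send_rows", "data": {"rows": [{"hand": 0, "x": 0, "y": 0, "z": -0.7, "roll": 0}, {"hand": 0, "x": 0, "y": 0, "z": -0.7, "roll": 0}]}}

```text
time: 22.9
position: [0.5862, 0.2079, 0.1587]
tool_rot: [2.276, 2.164, -0.0]
ft_force: [-1.8, -2.4, 6.8]
grip_width: 0.007
grip_force: 3.6
```

>>> {"op": "send_rows", "data": {"rows": [{"hand": 0, "x": 0, "y": 0, "z": -0.6, "roll": 0}, {"hand": 0, "x": 0, "y": 0, "z": -0.6, "roll": 0}, {"hand": 0, "x": 0, "y": 0, "z": 0, "roll": 0}]}}

```text
time: 23.2
position: [0.5862, 0.2079, 0.1585]
tool_rot: [2.276, 2.164, -0.0]
ft_force: [-3.2, -3.1, 9.7]
grip_width: 0.003
grip_force: 4.9
```

>>> {"op": "send_rows", "data": {"rows": [{"hand": 0, "x": 0, "y": 0, "z": -0.4, "roll": 0}, {"hand": 0, "x": 0, "y": 0, "z": -0.3, "roll": 0}, {"hand": 0, "x": 0, "y": 0, "z": 0, "roll": 0}]}}

```text
time: 23.5
position: [0.5862, 0.2079, 0.1584]
tool_rot: [2.276, 2.163, -0.0]
ft_force: [-4.1, -4.0, 13.1]
grip_width: 0.003
grip_force: 6.4
```

>>> {"op": "send_rows", "data": {"rows": [{"hand": 0, "x": 0.2, "y": 0, "z": -0.5, "roll": 0}, {"hand": 0, "x": 0, "y": 0, "z": -0.4, "roll": 0}, {"hand": 0, "x": 0, "y": 0, "z": 0, "roll": 0}]}}

```text
time: 23.8
position: [0.5863, 0.208, 0.1583]
tool_rot: [2.276, 2.163, -0.001]
ft_force: [-6.0, -4.5, 17.0]
grip_width: 0.006
grip_force: 8.5
```

17 N at the handle is firm, and below force. I'll lift straight off and check.

>>> {"op": "send_rows", "data": {"rows": [{"hand": 0, "x": 0, "y": 0, "z": 4, "roll": 0}, {"hand": 0, "x": 0, "y": 0, "z": 6, "roll": 0}, {"hand": 0, "x": 0, "y": 0, "z": 15, "roll": 0}, {"hand": 0, "x": 0, "y": 0, "z": 35, "roll": 0}, {"hand": 0, "x": 0, "y": 0, "z": 40, "roll": 0}, {"hand": 0, "x": 0, "y": -20, "z": 20, "roll": 0}, {"hand": 0, "x": 0, "y": -40, "z": 0, "roll": 0}, {"hand": 0, "x": 0, "y": -40, "z": 0, "roll": 0}, {"hand": 0, "x": 0, "y": -30, "z": 0, "roll": 0}, {"hand": 0, "x": 0, "y": 0, "z": 0, "roll": 0}]}}

```text
time: 24.8
position: [0.587, 0.0718, 0.2758]
tool_rot: [2.284, 2.153, -0.003]
ft_force: [0.3, -0.1, 0.0]
grip_width: 0.007
grip_force: 0.0
```

```bash
python3 - <<'E'
from h import *
st()
im=get_image("top");sc=get_image("scene")
w=np.zeros((600,640,3),np.uint8);w[:240,:]=cv2.resize(im[190:265,190:390],(640,240),interpolation=cv2.INTER_CUBIC);w[240:]=cv2.resize(sc[225:315,345:505],(640,360),interpolation=cv2.INTER_CUBIC);cv2.imwrite("pics/final.png",w)
E
```

```text
t24.80 pos [587.   71.8 275.8] yaw -3.37 F [ 0.27 -0.1   0.02] w 0.007 gf 0.0
```

View pics/final.png

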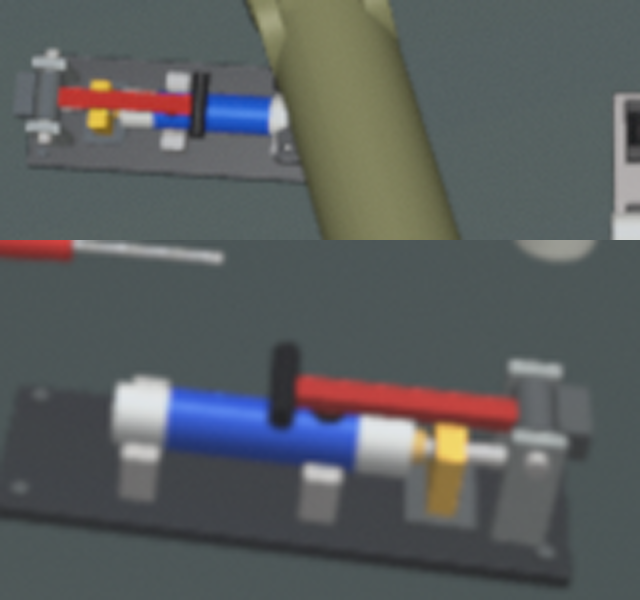

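The clamp arm is level with its pad on the roller (330,415). The roller bears on the nose (415,447), and the arm is clear. I'll hand in.

```bash
python3 -c "
from bench import close_job
print(close_job())"
```

```text
the job is handed in; nothing more can be done
None
```

The job is handed in at about 25 s: the blue roller is in the V-blocks with its end against the pushed-in nose (about 7 N on it), the clamp arm was pressed level onto it with 17 N at the handle, and nothing else was touched.

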